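# Fit the T-handle to the rebuilt ball valve and close it

## Task

The ball valve in the vise has new seals and needs its T-handle back. Push the handle fully down onto the square stem with its wings lying over the two ears of the stop plate, then use it to turn the valve clockwise (seen from above) until it stops closed, with the wings square across the pipe. Let go of it there, and leave the carton, nut and brush where they lie.

Things in the scene. Friction and masses are not known exactly. Their poses are not given: they have to be found in the camera images.
- valve_vise: grey drill-press vise fixed to the desk, 175 x 116 mm, jaw tops 62 mm up, holding a brass ball valve. Origin on the desk directly below the stem; the valve's pipe (96 mm long, 44 mm thick, axis 54 mm up) runs along its y, the vise's spindle and tommy bar stick out 113 mm along -x. The valve's round top flange (47 mm, top 86 mm up, with a stop lug up to 90.5 mm) lies below the stop plate.
- stem_seat (a point): point on the stem's vertical axis, on the upper face of the steel stop plate, 90.5 mm above the desk: the underside of the hub rests here when the handle is home. It turns with the stem: its x axis points along the stop plate's two ears (one to each side, 47 mm tip to tip, 11.5 mm wide), z is up. The square of the stem is parallel to the ears.
- stem_top (a point): centre of the stem's top end, 22 mm above stem_seat, turning with it. The stem is 14 x 14 mm square, its last 3 mm chamfered to 10 x 10 mm.
- valve_stem (a joint): turn of the stem in rad: 0 = open, ears along the pipe; it grows clockwise seen from above; 1.571 = closed against its stop, ears square across the pipe. It starts partly open (0.35 to 1.0), turns by about 0.12 Nm of friction and stays where it is left.
- t_handle: loose cast aluminium T-handle, about 110 g, the right way up. Origin: centre of the hub's underside. Hub 30 x 30 mm, 24 mm high, flat on its +y and -y sides, with a vertical 15.2 mm square bore right through, parallel to the flats (0.6 mm clear of the stem each side: 0.08 rad of play). Two like wings, 11 to 18 mm thick, run along +x and -x, 110 mm tip to tip, 6.5 to 21.5 mm above the underside.
- seal_carton: small cardboard carton, 61 x 90 x 56 mm, origin at the centre of its underside; bystander
- hex_nut: steel hexagon nut, 19 x 22 x 12 mm, origin at the centre of its underside; bystander
- brush: flat brush with a wooden handle, lying flat, 176 mm long along its y axis, 36 mm wide, 12 mm high; bystander

How it is judged:
By the outcome, as a careful person would: the job done as asked, in the order asked, and still so for the second after the job is handed in, with the robot touching nothing.
It also fails if it takes over 43 s, if anything falls off the work surface, if the arm or the gripper's body presses on something with over 40 N, if the wrist force passes 120 N, or if a joint passes its speed limit or range.

## Robot

A 6-joint arm with a two-finger parallel gripper is mounted at the origin on a cart in front of the work surface, level with it; the furniture and walls round the work are solid. World frame = base frame: x ahead of the robot, y to its left, z up, the work surface at z = 0. Lengths are in m, angles in degrees, forces in N, time in s.
With the tool pointing down it reaches from about 0.35 to 0.875 m from the base axis. Payload 4.2 kg.
Tool frame: the origin (TCP) lies midway between the tips of the shut fingers; the grasp point (between the pads) lies 19 mm behind it; z points along the fingers, y is the line along which they close (so a half turn about z gives the same grasp; the last joint's range is limited). The gripper opens to 87 mm and grips with 3 to 60 N. Pads are 19 mm wide; open, the fingers measure 117 mm over their backs; the gripper's body (75 mm by 190 mm) begins 51 mm behind the grasp point.
Start: joints at [-57.147, 22.042, 0.453, 0, -68.411, -14.817], TCP at [0.194, -0.594, 0.223] pointing down, gripper open.
Joint ranges: [-179.83, 179.83], [-69.29, 118.12], [-61.27, 80.66], [-181.25, 117.63], [-171.15, -9.14], [-177.46, 177.46]. Speed limits (degrees/s): [159.86, 159.86, 180, 180, 180, 180].

## Interface

Orientations are given as a 3x3 rotation matrix whose columns are the frame's x, y, z axes.
In Python, from station import r gives the robot as it stands.
- The arm moves only by the shell command python3 steer.py 'ROWS'. ROWS is 1 to 8 rows, parted by semicolons, with the numbers parted by spaces; each row has 7 numbers: the opening from 0.0 (shut) to 1.0 (fully open), then dx, dy, dz in parts of the range, where 1.0 means 0.5 m, then a rotation vector rx, ry, rz in shares of 90 degrees (1.0 is 90 degrees); each row is the pose to reach, as a shift and turn from the pose commanded when the command began, along the tool's axes at that moment; what a row does not reach only later rows make up. A row lasts 1/10 s, in which the tool goes at most 0.05 m and 8.59 degrees, less where a joint would pass 70% of its speed; a pose out of reach is approached as far as the arm can. The fingers move at their own pace and stop on an object; the grip force is fixed at half the most. Time passes only in rows, so rows that do not move let the fingers close. It prints the time, the measured TCP pose, the force, the opening and the grip force at its end. A shift or turn number past 1, either way, is cut back to 1. Input that does not fit is refused with a message, and nothing moves.
- r.sense(): the state, without advancing time (a new reading comes with each control period).
- r.capture(name): name is "scene" or "top" or "wrist"; returns a dict with "pixels" (420x560x3 uint8, red, green, blue), "z_map" (420x560 float32, m along the optical axis (not along the pixel's ray), 0 where there is no reading), "K" (3x3 intrinsics, pixels), "world_from_camera" (4x4, takes a point from camera to world coordinates). Camera axes: x right, y up, looking along -z (the intrinsics and any distortion apply to the point x, -y, -z); pixel columns grow to the right and rows downward; lengths in m; the calibration is good to about 2 mm. A picture is of the moment at which its call begins.
- r.finish_job(): hands the job in; it is judged then, once.
The state is a dict: "time_s": time; "joints": joint angles; "joint_velocities": joint speeds; "effort": joint torques, N m; "tcp_pos": TCP position; "ee_rot": TCP orientation; "wrist_force": force on the tool from outside, world axes, zero at the start; "moment": the same for the moment, N m; "gripper_width": opening from 0.0 (shut) to 1.0 (fully open); "gripper_force": force on a finger pad.
Only numpy, scipy, OpenCV 4.12 (cv2) and the standard library are available. Lean on these libraries where they do the work, as an engineer would, in place of code of your own. Each camera call takes 0.05 s, during which the arm holds its last target. There are 200 camera calls.

## Working session

There is one attempt and no reset: what is moved stays moved. The work goes in short steps, Python scripts to look and compute and a shell command to move; the robot and the scene stay as the last step left them, time stands still between calls to the robot, and variables do not carry over. Pictures are saved under pics/ and viewed, at most 10 in all, crops included, and the job is handed in when it is done.

```bash
ls; mkdir -p pics
python3 - <<'E'
from station import r
import cv2,numpy as np
for n in("scene","top"):
    c=r.capture(n); np.savez(f"{n}0.npz",**c); cv2.imwrite(f"pics/{n}0.png",c["pixels"][:,:,::-1]); print(n,c["K"].round(1).tolist(),c["world_from_camera"].round(3).tolist(),c.keys())
s=r.sense(); print(s)
E
```

```text
pics
station.py
steer.py
scene [[455.8, 0.0, 288.5], [0.0, 455.8, 199.5], [0.0, 0.0, 1.0]] [[0.561, 0.371, -0.74, -0.255], [-0.828, 0.259, -0.497, -0.417], [0.007, 0.892, 0.453, 0.538], [0.0, 0.0, 0.0, 1.0]] dict_keys(['pixels', 'z_map', 'K', 'world_from_camera'])
top [[492.8, 0.0, 273.7], [0.0, 492.8, 210.5], [0.0, 0.0, 1.0]] [[0.017, 0.993, -0.118, 0.32], [-1.0, 0.016, -0.009, 0.043], [-0.007, 0.118, 0.993, 1.32], [0.0, 0.0, 0.0, 1.0]] dict_keys(['pixels', 'z_map', 'K', 'world_from_camera'])
{'time_s': 0.1, 'joints': array([-5.71490801e+01,  2.20874270e+01,  3.88411064e-01, -2.27634664e-02,
       -6.84109778e+01, -1.48161983e+01]), 'joint_velocities': array([-0.10674031, -0.02751347,  0.1837765 ,  0.1164987 , -0.07570855,
       -0.00636752]), 'effort': array([-4.67619120e-04, -3.91690135e+01,  1.87935466e+01,  4.23190221e+00,
        1.34696023e-02, -7.45561897e-05]), 'tcp_pos': array([ 0.19333684, -0.59379323,  0.22156979]), 'ee_rot': array([[-9.50914384e-01, -3.09453228e-01, -7.31015079e-04],
       [-3.09454062e-01,  9.50912665e-01,  1.81312822e-03],
       [ 1.34053118e-04,  1.95034529e-03, -9.99998089e-01]]), 'wrist_force': array([ 0.57195032, -0.29031684, -0.0365132 ]), 'moment': array([-0.01912171, -0.03577222,  0.01009764]), 'gripper_force': 0.0, 'gripper_width': 1.0000882868108738}
```

View pics/scene0.png

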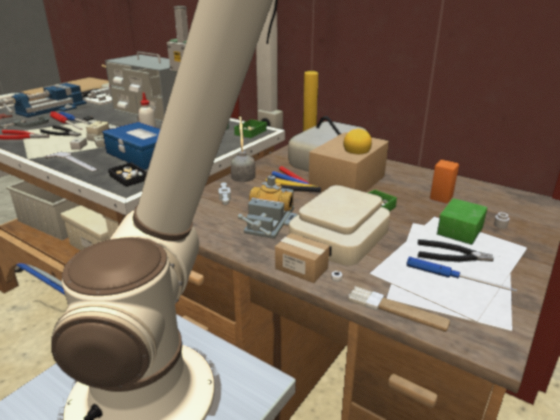

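View pics/top0.png

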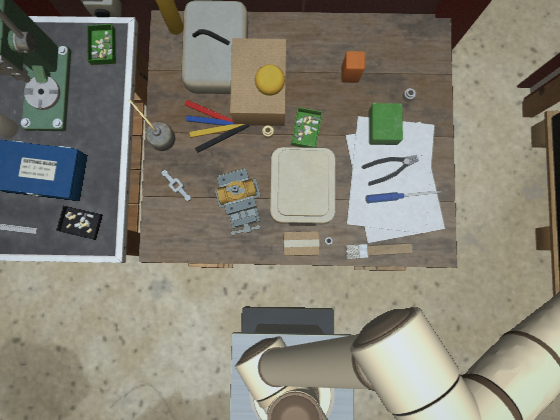

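The scene shows the handle standing on the desk, left of the vise. In the top view the handle is at about (176,185), the vise and valve at (238,195), the carton at (300,243), the nut at (328,241) and the brush at (380,251). I'll measure from an enlarged crop.

```bash
cat > h.py <<'E'
import numpy as np,cv2
from station import r
def ray(c,u,v):
    K=c["K"];W=c["world_from_camera"]
    d=np.array([(u-K[0,2])/K[0,0],-(v-K[1,2])/K[1,1],-1.])
    return W[:3,3],W[:3,:3]@d
def onz(c,u,v,z):
    o,d=ray(c,u,v); return o+d*(z-o[2])/d[2]
def world(c):
    v,u=np.mgrid[:420,:560];K=c["K"];W=c["world_from_camera"];z=c["z_map"]
    P=np.stack([(u-K[0,2])/K[0,0]*z,-(v-K[1,2])/K[1,1]*z,-z],-1)
    return P@W[:3,:3].T+W[:3,3]
def proj(c,p):
    W=c["world_from_camera"];q=W[:3,:3].T@(np.array(p)-W[:3,3]);K=c["K"]
    return K[0,2]-K[0,0]*q[0]/q[2],K[1,2]+K[1,1]*q[1]/q[2]
E
python3 - <<'E'
from h import *
c=dict(np.load("top0.npz"));P=world(c)
for u,v in[(200,220),(340,150),(176,185),(238,190),(300,243)]: print(u,v,P[v,u].round(3))
m=np.zeros((420,560),bool);m[160:210,155:195]=1
m&=(P[...,2]>.008)&(P[...,2]<.06)
k,l,st,ce=cv2.connectedComponentsWithStats(m.astype(np.uint8)); print(st,ce)
(cx,cy),(w,h),a=cv2.minAreaRect(np.argwhere(m)[:,::-1].astype(np.float32));print(cx,cy,w,h,a)
p=P[m];print(p[:,2].max(),p.min(0),p.max(0),onz(c,cx,cy,.018))
# stem: highest
m=np.zeros((420,560),bool);m[160:240,210:270]=1
for lo in(.08,.087,.1):
    q=m&(P[...,2]>lo)&(P[...,2]<.13);print(lo,q.sum(),np.argwhere(q).mean(0),P[q].mean(0).round(4))
im=c["pixels"][150:245,150:275,::-1];cv2.imwrite("pics/crop0.png",cv2.resize(im,None,fx=6,fy=6,interpolation=cv2.INTER_CUBIC))
E
```

```text
200 220 [0.448 0.253 0.003]
340 150 [ 0.645 -0.123  0.005]
176 185 [0.542 0.321 0.004]
238 190 [0.517 0.145 0.09 ]
300 243 [ 0.388 -0.014  0.051]
[[     0      0    560    420 234939]
 [   190    161      1      1      1]
 [   161    170     30     31    257]
 [   178    177      1      1      1]
 [   160    194      1      1      1]
 [   168    199      1      1      1]] [[279.61526609 209.52706873]
 [190.         161.        ]
 [175.77042802 185.17120623]
 [178.         177.        ]
 [160.         194.        ]
 [168.         199.        ]]
175.0 180.5 39.0 30.0 90.0
0.029781881393734055 [0.49879411 0.2785966  0.00813255] [0.60714733 0.36249823 0.02978188] [0.55168108 0.32133441 0.018     ]
0.08 266 [189.63533835 235.06015038] [0.5177 0.1528 0.0913]
0.087 173 [188.84971098 235.46242775] [0.5191 0.1515 0.0947]
0.1 36 [188.5 234.5] [0.5174 0.1525 0.1107]
```

View pics/crop0.png

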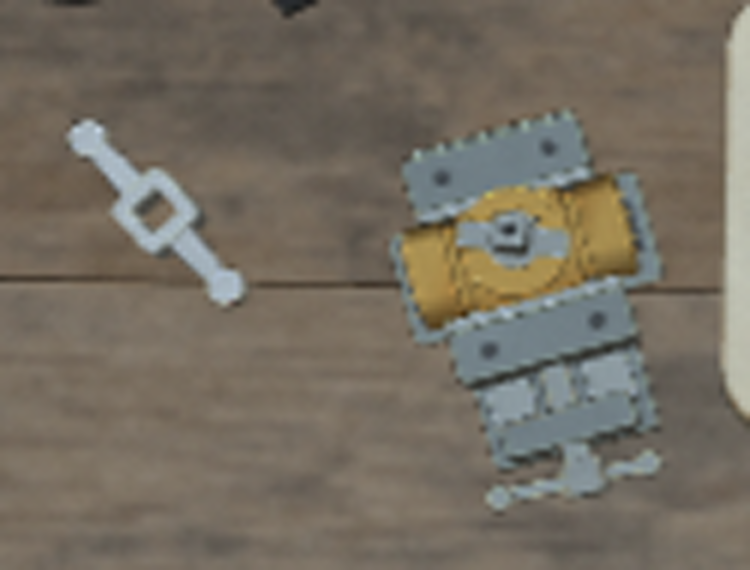

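The crop shows the handle's wing ends at crop pixels (87,138) and (226,288), with its hub at (155,210). The stem is at (512,232), and its ears run from (463,236) to (568,243). Next I'll get rough angles and the wrist camera's mounting.

Run:
```python
from h import *
c=dict(np.load("top0.npz"))
f=lambda x,y,z: onz(c,150+(x+.5)/6-.5,150+(y+.5)/6-.5,z)
a,b=f(87,138,.018),f(226,288,.018);d=b-a;print("handle",a,b,np.linalg.norm(d),(a+b)/2,np.degrees(np.arctan2(d[1],d[0])),f(155,210,.024))
a,b=f(458,235,.09),f(568,243,.09);d=b-a;print("ears",(a+b)/2,np.linalg.norm(d),np.degrees(np.arctan2(d[1],d[0])));print("stem",f(510,230,.1125))
a,b=f(440,178,.062),f(488,350,.062);d=b-a;print("vise x",np.degrees(np.arctan2(d[1],d[0])))
w=r.capture("wrist");s=r.sense();W=w["world_from_camera"];R=s["ee_rot"]
print("cam in tool",(R.T@W[:3,:3]).round(3).tolist(),R.T@(W[:3,3]-s["tcp_pos"]),w["K"])
# surroundings heights
P=world(c)
for n,(x0,x1,y0,y1) in dict(cup=(140,176,95,150),box=(230,290,40,125)).items():print(n,P[y0:y1,x0:x1].reshape(-1,3).max(0))
```

```text
handle [0.5728076  0.35162991 0.018     ] [0.50590449 0.28664621 0.018     ] 0.09326792951797179 [0.53935604 0.31913806 0.018     ] -135.83379636399334 [0.53957868 0.31848286 0.024     ]
ears [0.51842525 0.15286354 0.09      ] 0.04654226837120098 -93.2864298594676
stem [0.51854292 0.15218081 0.1125    ]
vise x -162.98116155863042
cam in tool [[0.0, 0.953, 0.302], [1.0, 0.0, -0.001], [-0.001, 0.302, -0.953]] [ 0.0829414  -0.00069186 -0.16226213] [[368.34725934   0.         289.89155903]
 [  0.         368.34725934 212.95730242]
 [  0.           0.           1.        ]]
cup [1.00890421 0.62832556 1.32023743]
box [0.96131326 0.1808674  1.32023743]
```

```bash
cat >> h.py <<'E'
from scipy.spatial.transform import Rotation as Ro
def go(p,yaw,pt=False):
    "tool-frame delta to TCP p with tool x at yaw (deg), tool straight down"
    s=r.sense();R=s["ee_rot"];a=np.radians(yaw)
    x=np.array([np.cos(a),np.sin(a),0]);z=np.array([0,0,-1.]);T=np.stack([x,np.cross(z,x),z],1)
    d=R.T@(np.array(p)-s["tcp_pos"]);v=Ro.from_matrix(R.T@T).as_rotvec(degrees=True)
    print("d",d.round(4),"rv",v.round(2),"| t",s["time_s"],"tcp",s["tcp_pos"].round(4),"yaw",np.degrees(np.arctan2(R[1,0],R[0,0])).round(2),"j",s["joints"].round(1),"F",s["wrist_force"].round(1),"M",s["moment"].round(2),"grip",round(float(s["gripper_width"]),3),s["gripper_force"])
E
python3 -c "
from h import *
go([.49,.22,.24],-136);go([.4,-.1,.24],-136)"
```

```text
d [-0.5339  0.6821 -0.0172] rv [ 1.000e-01  2.000e-02 -2.597e+01] | t 0.15 tcp [ 0.1934 -0.5939  0.2217] yaw -161.97 j [-57.1  22.1   0.4  -0.  -68.4 -14.8] F [0.8 0.1 0.3] M [ 0.03 -0.04  0.01] grip 1.0 0.0
d [-0.3493  0.4057 -0.0177] rv [ 1.000e-01  2.000e-02 -2.597e+01] | t 0.15 tcp [ 0.1934 -0.5939  0.2217] yaw -161.97 j [-57.1  22.1   0.4  -0.  -68.4 -14.8] F [0.8 0.1 0.3] M [ 0.03 -0.04  0.01] grip 1.0 0.0
```

Units first: shifts go in shares of 0.5 m and turns go in shares of 90 degrees. So 0.406 m / 0.5 = 0.812, -0.35 m / 0.5 = -0.7, -26 degrees / 90 = -0.2889.

```bash
python3 steer.py '1 -0.7 0.812 -0.036 0 0 -0.2889;1 -0.7 0.812 -0.036 0 0 -0.2889;1 -0.7 0.812 -0.036 0 0 -0.2889;1 -0.7 0.812 -0.036 0 0 -0.2889;1 -0.7 0.812 -0.036 0 0 -0.2889;1 -0.7 0.812 -0.036 0 0 -0.2889;1 -0.7 0.812 -0.036 0 0 -0.2889;1 -0.7 0.812 -0.036 0 0 -0.2889'; python3 -c "
from h import *
go([.49,.22,.24],-136)"
```

```text
time_s: 0.95
tcp_pos: [0.3481, -0.2236, 0.2361]
ee_rot: [[-0.719, -0.695, 0.001], [-0.695, 0.719, 0.0], [-0.0, -0.0, -1.0]]
wrist_force: [0.5, -0.3, 0.0]
gripper_width: 1.001
gripper_force: 0.0
d [-0.4103  0.2204 -0.0038] rv [-0.02  0.02  0.02] | t 0.95 tcp [ 0.3481 -0.2236  0.2361] yaw -135.98 j [-10.    0.1 -25.6  -0.  -64.3 -36. ] F [ 0.5 -0.3  0. ] M [ 0.02 -0.16 -0.  ] grip 1.001 0.0
```

In the tool's units: -0.4 m / 0.5 = -0.8, 0.215 m / 0.5 = 0.43.

```bash
python3 steer.py '1 -0.8 0.43 0 0 0 0;1 -0.8 0.43 0 0 0 0;1 -0.8 0.43 0 0 0 0;1 -0.8 0.43 0 0 0 0;1 -0.8 0.43 0 0 0 0;1 -0.8 0.43 0 0 0 0;1 -0.8 0.43 0 0 0 0;1 -0.8 0.43 0 0 0 0' >/dev/null;python3 steer.py '1 -0.1 0.04 0 0 0 0;1 -0.1 0.04 0 0 0 0;1 -0.1 0.04 0 0 0 0'
python3 - <<'E'
from h import *
go([.49,.22,.24],-136)
c=r.capture("wrist");np.savez("w1.npz",**c)
cv2.imwrite("pics/w1.png",c["pixels"][:,:,::-1])
print(proj(c,[.5395,.3187,.024]),proj(c,[.518,.1525,.1125]))
E
```

```text
time_s: 2.05
tcp_pos: [0.4915, 0.2057, 0.2349]
ee_rot: [[-0.718, -0.696, -0.002], [-0.696, 0.718, -0.001], [0.002, 0.0, -1.0]]
wrist_force: [0.9, -0.3, 0.6]
gripper_width: 1.003
gripper_force: 0.0
d [-0.0088  0.0113 -0.0051] rv [ 0.02 -0.12  0.13] | t 2.05 tcp [0.4915 0.2057 0.2349] yaw -135.87 j [ 40.2  12.6 -11.2  -0.  -66.3 -86. ] F [ 0.9 -0.3  0.6] M [-0.    0.09 -0.01] grip 1.003 0.0
(np.float64(332.8235751986174), np.float64(279.6828730634526)) (np.float64(219.18140387435636), np.float64(183.30301675257033))
```

View pics/w1.png

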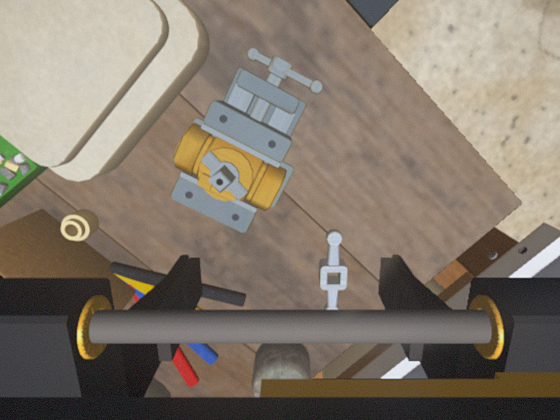

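The wrist view shows the handle's hub at (334,278), with its upper wing end at (334,238) and its lower wing partly hidden by the gripper. The stem top is at (222,181), with ears towards (205,160) and (240,195). I'll enlarge both and make masks.

Run:
```python
from h import *
c=dict(np.load("w1.npz"));im=c["pixels"]
A=cv2.resize(im[225:310,295:375,::-1],None,fx=5,fy=5,interpolation=cv2.INTER_CUBIC)
B=cv2.resize(im[140:225,180:260,::-1],None,fx=5,fy=5,interpolation=cv2.INTER_CUBIC)
cv2.imwrite("pics/w1c.png",np.hstack([A,B]))
hsv=cv2.cvtColor(im,cv2.COLOR_RGB2HSV)
m=np.zeros((420,560),np.uint8);m[225:308,310:360]=1
m&=((hsv[...,2]>150)&(hsv[...,1]<60)).astype(np.uint8)
k,l,st,ce=cv2.connectedComponentsWithStats(m);i=1+np.argmax(st[1:,4]);print(st[i],ce[i])
cs,hi=cv2.findContours((l==i).astype(np.uint8),cv2.RETR_CCOMP,cv2.CHAIN_APPROX_NONE)
for q,hh in zip(cs,hi[0]):
    if len(q)>10: M=cv2.moments(q);print("hole" if hh[3]>=0 else "outer",len(q),M["m10"]/M["m00"],M["m01"]/M["m00"],cv2.minAreaRect(q))
for y in range(234,308,3):
    x=np.where(l[y]==i)[0]; print(y,x.min() if len(x) else 0,x.max() if len(x) else 0,end="; ")
```

```text
[ 320  232   28   76 1058] [333.4536862  270.20699433]
outer 187 333.4302483069977 271.19909706546275 ((333.5, 269.5), (75.0, 27.0), 90.0)
hole 48 333.248502994012 277.9820359281437 ((333.5, 278.0), (15.0, 12.0), 0.0)
234 329 340; 237 328 342; 240 327 342; 243 329 339; 246 330 338; 249 329 338; 252 329 338; 255 329 338; 258 329 338; 261 328 338; 264 328 338; 267 322 346; 270 321 347; 273 320 347; 276 320 347; 279 320 347; 282 320 347; 285 320 346; 288 321 345; 291 327 337; 294 328 337; 297 328 336; 300 328 336; 303 328 336; 306 328 335;
```

View pics/w1c.png

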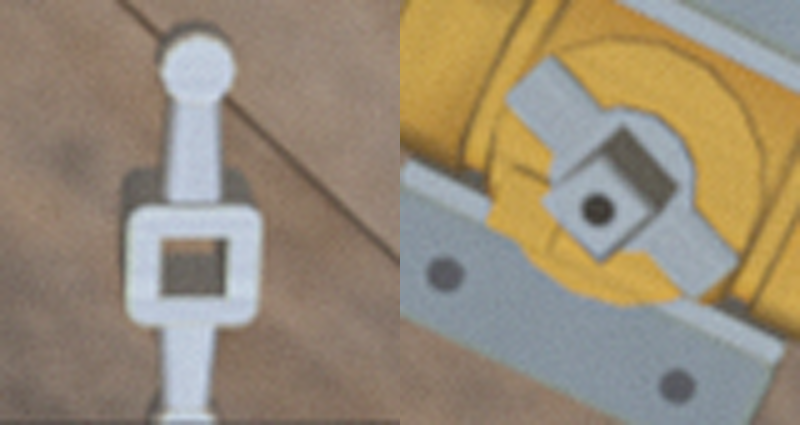

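The left crop shows the hub's top face centred at (194,265) and a wing ball at (198,66). The right crop shows the ear tips at (530,78) and (715,280), the stem's centre hole at (598,210), and the jaw screws at (445,273) and (677,387).

Run:
```python
from h import *
c=dict(np.load("w1.npz"))
A=lambda x,y,z:onz(c,295+(x+.5)/5-.5,225+(y+.5)/5-.5,z)
B=lambda x,y,z:onz(c,180+(x-400+.5)/5-.5,140+(y+.5)/5-.5,z)
yaw=lambda d:np.degrees(np.arctan2(d[1],d[0]))
print("hub",A(194,265,.024),"corners w",np.linalg.norm(A(125,265,.024)-A(263,265,.024)),np.linalg.norm(A(194,205,.024)-A(194,325,.024)))
e=A(198,66,.0215);print("wing end",e,np.linalg.norm((e-A(194,265,.024))[:2]),yaw(e-A(194,265,.024)))
print("wing axis yaw",yaw(onz(c,334.2,237.8,.0215)-onz(c,332.0,303,.0215)))
a,b=B(530,78,.0905),B(715,280,.0905);print("ears",(a+b)/2,np.linalg.norm(a-b),yaw(a-b));print("stem",B(598,210,.1125))
a,b=B(445,273,.062),B(677,387,.062);print("pipe",yaw(b-a),np.linalg.norm(b-a))
P=world(c);print("depth",P[278,323],P[180,219])
go([.5395,.3187,.1],-136)
```

```text
hub [0.5372436  0.31728738 0.024     ] corners w 0.03104058351688172 0.029961049655075928
wing end [0.50389584 0.28422873 0.0215    ] 0.046956868924385 -135.24944336236788
wing axis yaw -135.606332199216
ears [0.51655462 0.15177869 0.0905    ] 0.045547927040720616 -95.5596523301569
stem [0.51694804 0.15160991 0.1125    ]
pipe 106.25255017288883 0.04817667528972345
depth [0.54607571 0.30973439 0.02288043] [0.51618928 0.15065701 0.11213344]
d [-0.1143  0.0483  0.135 ] rv [ 0.02 -0.11  0.07] | t 2.1 tcp [0.4912 0.2046 0.2352] yaw -135.93 j [ 40.1  12.5 -11.3  -0.  -66.3 -86. ] F [-0.8 -0.9  0.6] M [ 0.02  0.03 -0.03] grip 0.996 0.0
```

In the tool's units: 0.175 m / 0.5 = 0.35, 0.05 m / 0.5 = 0.1.

```bash
python3 steer.py '0.7 -0.224 0.1 0.2 0 0 0;0.7 -0.224 0.1 0.28 0 0 0;0.7 -0.224 0.1 0.35 0 0 0;0.7 -0.224 0.1 0.35 0 0 0;0.7 -0.224 0.1 0.35 0 0 0;0.7 -0.224 0.1 0.35 0 0 0;0.7 -0.224 0.1 0.35 0 0 0'
python3 - <<'E'
from h import *
go([.5374,.3174,.004],-135.5)
E
```

```text
time_s: 2.8
tcp_pos: [0.5381, 0.3178, 0.0628]
ee_rot: [[-0.719, -0.695, 0.002], [-0.695, 0.719, 0.001], [-0.002, -0.001, -1.0]]
wrist_force: [0.1, 0.9, 1.2]
gripper_width: 0.704
gripper_force: 0.0
d [0.0009 0.0002 0.0588] rv [-0.03  0.11 -0.49] | t 2.8 tcp [0.5381 0.3178 0.0628] yaw -135.99 j [ 45.4  30.5 -10.8   0.  -48.6 -91.4] F [0.1 0.9 1.2] M [0.02 0.02 0.02] grip 0.704 0.0
```

In the tool's units: 0.059 m / 0.5 = 0.118, 0.04 m / 0.5 = 0.08, -0.5 degrees / 90 = -0.0056.

```bash
python3 steer.py '0.7 0.002 0 0.08 0 0 -0.0056;0.7 0.002 0 0.118 0 0 -0.0056;0.7 0.002 0 0.118 0 0 -0.0056;0 0.002 0 0.118 0 0 -0.0056;0 0.002 0 0.118 0 0 -0.0056;0 0.002 0 0.118 0 0 -0.0056;0 0.002 0 0.118 0 0 -0.0056;0 0.002 0 0.118 0 0 -0.0056'
python3 - <<'E'
from h import *
go([.5374,.3174,.004],-135.5)
E
```

```text
time_s: 3.6
tcp_pos: [0.537, 0.318, 0.0027]
ee_rot: [[-0.713, -0.701, 0.001], [-0.701, 0.713, 0.001], [-0.001, -0.0, -1.0]]
wrist_force: [-1.4, -0.1, 3.5]
gripper_width: 0.34
gripper_force: 30.0
d [ 0.0001 -0.0008 -0.0013] rv [-0.    0.06  0.04] | t 3.6 tcp [0.537  0.318  0.0027] yaw -135.46 j [ 45.5  34.8 -13.5   0.  -41.6 -90.9] F [-1.4 -0.1  3.5] M [-0.16  0.35 -0.02] grip 0.34 30.006556444932357
```

In the tool's units: -0.15 m / 0.5 = -0.3, -0.1 m / 0.5 = -0.2.

```bash
python3 steer.py '0 0 0 -0.1 0 0 0;0 0 0 -0.2 0 0 0;0 0 0 -0.3 0 0 0;0 0 0 -0.3 0 0 0;0 0 0 -0.3 0 0 0'
python3 - <<'E'
from h import *
go([.5169,.1516,.15],-94.5)
c=r.capture("wrist");np.savez("w2.npz",**c)
s=r.sense();R=s["ee_rot"];u,v=proj(c,s["tcp_pos"]-R[:,2]*.021);print(u,v)
u0,v0=240,200
cv2.imwrite("pics/w2.png",cv2.resize(c["pixels"][v0:v0+120,u0-20:u0+120,::-1],None,fx=5,fy=5,interpolation=cv2.INTER_CUBIC))
E
```

```text
time_s: 4.1
tcp_pos: [0.5368, 0.3182, 0.1534]
ee_rot: [[-0.713, -0.701, 0.002], [-0.701, 0.713, 0.003], [-0.003, 0.001, -1.0]]
wrist_force: [-0.4, -0.9, -3.0]
gripper_width: 0.344
gripper_force: 30.1
d [ 0.131  -0.1049  0.0029] rv [-2.000e-02  1.800e-01 -4.098e+01] | t 4.1 tcp [0.5368 0.3182 0.1534] yaw -135.48 j [ 45.5  24.9  -5.4  -0.  -59.5 -90.9] F [-0.4 -0.9 -3. ] M [-0.02  0.14 -0.02] grip 0.344 30.06132884140243
291.60676594345017 293.1581132938247
```

View pics/w2.png

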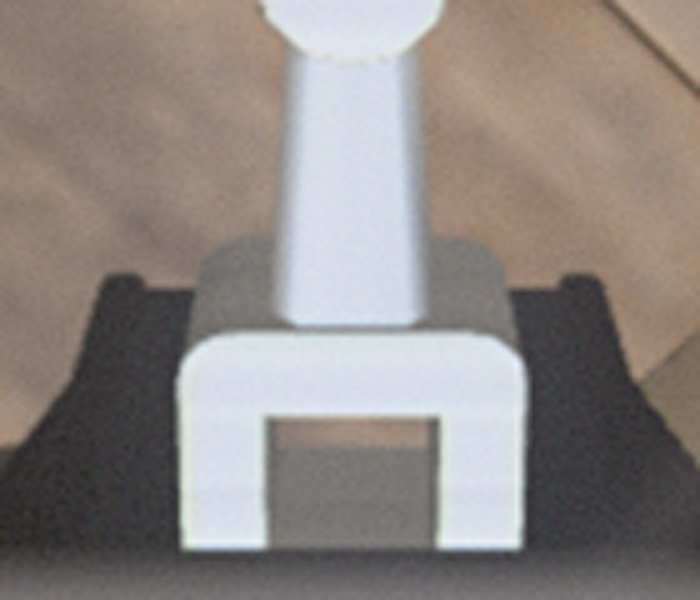

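The hub is held squarely between the fingers. In the crop its front top edge is at y≈333, the bore's front edge at y≈417, and its centre at x≈353. I'll locate the bore in the tool frame.

Run:
```python
from h import *
c=dict(np.load("w2.npz"));s=r.sense();R=s["ee_rot"];t=s["tcp_pos"]
for x,y in((353,333),(353,417),(267,480),(439,480),(183,450),(523,450),(355,60)):
    o,d=ray(c,220+(x+.5)/5-.5,200+(y+.5)/5-.5);o=R.T@(o-t);d=R.T@d
    print(x,y,(o+d*(-.0213-o[2])/d[2]).round(4))
```

```text
353 333 [ 0.0132 -0.0006 -0.0213]
353 417 [ 0.0051 -0.0006 -0.0213]
267 480 [-0.001  -0.0082 -0.0213]
439 480 [-0.001   0.0069 -0.0213]
183 450 [ 0.0019 -0.0154 -0.0213]
523 450 [ 0.0019  0.0142 -0.0213]
355 60 [ 0.0376 -0.0005 -0.0213]
```

Run:
```python
from h import *
go([.5228,.2264,.16],-94.5)
```

```text
d [ 0.0732 -0.0557 -0.0086] rv [  0.07  -0.05 -40.99] | t 4.15 tcp [0.5359 0.3174 0.1514] yaw -135.49 j [ 45.5  25.1  -5.5  -0.1 -59.5 -90.9] F [-0.1 -0.1 -2. ] M [-0.04  0.12  0.02] grip 0.34 30.061522057148977
```

In the tool's units: 0.073 m / 0.5 = 0.146, -0.056 m / 0.5 = -0.112, -41 degrees / 90 = -0.4556.

```bash
python3 steer.py '0 0.146 -0.112 -0.016 0 0 -0.4556;0 0.146 -0.112 -0.016 0 0 -0.4556;0 0.146 -0.112 -0.016 0 0 -0.4556;0 0.146 -0.112 -0.016 0 0 -0.4556;0 0.146 -0.112 -0.016 0 0 -0.4556;0 0.146 -0.112 -0.016 0 0 -0.4556;0 0.146 -0.112 -0.016 0 0 -0.4556' >/dev/null
python3 - <<'E'
from h import *
go([.5169,.1516,.15],-94.5)
c=r.capture("wrist");np.savez("w3.npz",**c)
u,v=map(int,proj(c,[.5169,.1516,.1]));print(u,v);u0,v0=u-70,v-60;print(u0,v0)
cv2.imwrite("pics/w3.png",cv2.resize(c["pixels"][max(v0,0):v0+120,u0:u0+140,::-1],None,fx=5,fy=5,interpolation=cv2.INTER_CUBIC))
E
```

```text
d [0.0748 0.0003 0.0084] rv [ 0.16 -0.13 -0.12] | t 4.85 tcp [0.5232 0.2262 0.1583] yaw -94.62 j [ 39.6  19.9 -12.6  -0.  -57.7 -44.3] F [ 0.9 -0.4 -0.8] M [ 0.05  0.06 -0.03] grip 0.339 30.0615202026529
291 112
221 52
```

View pics/w3.png

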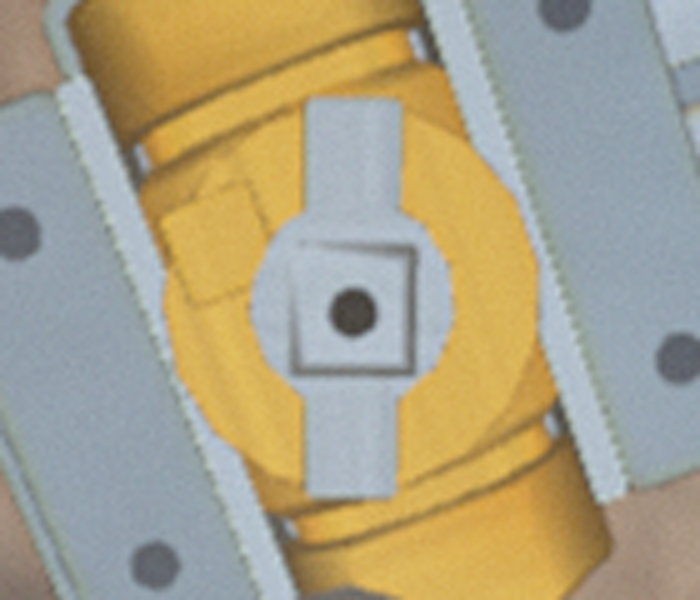

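The stem is almost square to the tool. In the crop its centre hole is at (353,312), the ear tips at (354,98) and (350,497), and the jaw screws at (17,233) and (155,564).

Run:
```python
from h import *
c=dict(np.load("w3.npz"));B=lambda x,y,z:onz(c,221+(x+.5)/5-.5,52+(y+.5)/5-.5,z)
yaw=lambda d:np.degrees(np.arctan2(d[1],d[0]))
a,b=B(354,98,.0905),B(350,497,.0905);print("ears",(a+b)/2,np.linalg.norm(a-b),yaw(a-b))
st=B(353,312,.1125);print("stem",st,"sq",yaw(B(415,250,.1125)-B(415,372,.1125)))
for p,q in(((155,564),(17,233)),((680,357),(565,5))): d=B(*p,.062)-B(*q,.062);print("pipe",yaw(d),np.linalg.norm(d))
for y in(-94.4,):
  a=np.radians(y);x=np.array([np.cos(a),np.sin(a),0])
  go(np.r_[st[:2],.145]+x*.0015,y)
  print(st-0)
```

```text
ears [0.51687764 0.15165193 0.0905    ] 0.04645559040856659 -95.15304285054019
stem [0.5168703  0.15171089 0.1125    ] sq -93.97141137028893
pipe 106.35144019754367 0.047852598514347124
pipe 106.690698304557 0.047674073687425274
d [0.0764 0.0005 0.0137] rv [ 0.12 -0.1  -0.18] | t 4.9 tcp [0.5234 0.2263 0.1586] yaw -94.58 j [ 39.7  19.9 -12.6  -0.  -57.7 -44.2] F [ 0.2  1.1 -1.3] M [ 0.05  0.09 -0.02] grip 0.342 30.061744531194563
[0.5168703  0.15171089 0.1125    ]
```

In the tool's units: 0.076 m / 0.5 = 0.152, 0.038 m / 0.5 = 0.076, 0.3 degrees / 90 = 0.0033.

```bash
python3 steer.py '0 0.076 0.002 0 0 0 0.0033;0 0.152 0.002 0.02 0 0 0.0033;0 0.152 0.002 0.06 0 0 0.0033;0 0.152 0.002 0.076 0 0 0.0033;0 0.152 0.002 0.076 0 0 0.0033;0 0.152 0.002 0.076 0 0 0.0033' ; python3 steer.py '0 0 0 0.006 0 0 0;0 0 0 0.012 0 0 0;0 0 0 0.016 0 0 0;0 0 0 0.016 0 0 0';python3 - <<'E'
from h import *
go([.517,.1515,.0932],-94.6)
E
```

```text
time_s: 5.5
tcp_pos: [0.5176, 0.1517, 0.1222]
ee_rot: [[-0.082, -0.997, 0.001], [-0.997, 0.082, -0.0], [0.0, -0.001, -1.0]]
wrist_force: [-0.4, 0.1, -1.1]
gripper_width: 0.34
gripper_force: 30.1
time_s: 5.9
tcp_pos: [0.5168, 0.151, 0.1137]
ee_rot: [[-0.083, -0.997, -0.0], [-0.997, 0.083, -0.0], [0.0, 0.0, -1.0]]
wrist_force: [0.7, -0.2, -0.8]
gripper_width: 0.346
gripper_force: 30.1
d [-0.0005 -0.0001  0.0205] rv [ 0.03 -0.02 -0.15] | t 5.9 tcp [0.5168 0.151  0.1137] yaw -94.75 j [ 33.6  19.8 -20.3  -0.  -49.9 -38.3] F [ 0.7 -0.2 -0.8] M [ 0.05  0.12 -0.01] grip 0.346 30.061556630316772
```

In the tool's units: 0.006 m / 0.5 = 0.012, 0.004 m / 0.5 = 0.008.

```bash
python3 steer.py '0 0 0 0.004 0 0 0;0 0 0 0.008 0 0 0;0 0 0 0.012 0 0 0;0 0 0 0.012 0 0 0'; python3 -c "
from h import *
go([.517,.1515,.0932],-94.6)"
```

```text
time_s: 6.3
tcp_pos: [0.5169, 0.151, 0.1076]
ee_rot: [[-0.083, -0.997, -0.0], [-0.997, 0.083, -0.0], [0.0, 0.0, -1.0]]
wrist_force: [-0.7, 1.2, -1.7]
gripper_width: 0.343
gripper_force: 30.1
d [-0.0005 -0.0001  0.0144] rv [ 0.02 -0.   -0.17] | t 6.3 tcp [0.5169 0.151  0.1076] yaw -94.77 j [ 33.5  20.3 -20.7  -0.  -49.1 -38.3] F [-0.7  1.2 -1.7] M [0.22 0.17 0.03] grip 0.343 30.06150548259029
```

In the tool's units: 0.0145 m / 0.5 = 0.029, 0.012 m / 0.5 = 0.024.

```bash
python3 steer.py '0 0 0 0.008 0 0 0;0 0 0 0.016 0 0 0;0 0 0 0.024 0 0 0;0 0 0 0.029 0 0 0;0 0 0 0.029 0 0 0'; python3 -c "
from h import *
go([.517,.1515,.0932],-94.6)"
```

```text
time_s: 6.8
tcp_pos: [0.5169, 0.151, 0.0932]
ee_rot: [[-0.083, -0.997, -0.0], [-0.997, 0.083, -0.0], [0.0, 0.0, -1.0]]
wrist_force: [-1.3, 0.9, -0.6]
gripper_width: 0.344
gripper_force: 30.1
d [-0.0005 -0.     -0.    ] rv [ 0.02 -0.01 -0.16] | t 6.8 tcp [0.5169 0.151  0.0932] yaw -94.76 j [ 33.5  21.3 -21.6  -0.  -47.1 -38.3] F [-1.3  0.9 -0.6] M [0.36 0.52 0.01] grip 0.344 30.065781288067228
```

Everything has gone in freely so far. I'll press gently onto the plate.

In the tool's units: 0.002 m / 0.5 = 0.004, 0.001 m / 0.5 = 0.002.

```bash
python3 steer.py '0 0 0 0.002 0 0 0;0 0 0 0.004 0 0 0;0 0 0 0.004 0 0 0'; python3 -c "
from h import *
go([.517,.1515,.0932],-164.5)"
```

```text
time_s: 7.1
tcp_pos: [0.517, 0.151, 0.0931]
ee_rot: [[-0.082, -0.997, 0.0], [-0.997, 0.082, -0.0], [0.0, -0.0, -1.0]]
wrist_force: [-6.4, 1.2, 10.4]
gripper_width: 0.345
gripper_force: 30.0
d [-0.0005  0.     -0.0001] rv [-2.000e-02  0.000e+00  6.977e+01] | t 7.1 tcp [0.517  0.151  0.0931] yaw -94.73 j [ 33.6  21.3 -21.6   0.  -47.1 -38.3] F [-6.4  1.2 10.4] M [ 0.33  1.8  -0.05] grip 0.345 30.00186251476407
```

In the tool's units: -0.0015 m / 0.5 = -0.003, 34 degrees / 90 = 0.3778.

```bash
python3 steer.py '0 0 0 -0.003 0 0 0.0444;0 0 0 -0.003 0 0 0.1111;0 0 0 -0.003 0 0 0.1778;0 0 0 -0.003 0 0 0.2444;0 0 0 -0.003 0 0 0.3111;0 0 0 -0.003 0 0 0.3778;0 0 0 -0.003 0 0 0.3778'; python3 -c "
from h import *
go([.517,.151,.0932],-163.5)"
```

```text
time_s: 7.8
tcp_pos: [0.5161, 0.1517, 0.0932]
ee_rot: [[-0.627, -0.779, -0.001], [-0.779, 0.627, 0.001], [0.0, 0.001, -1.0]]
wrist_force: [-5.3, 4.1, 4.6]
gripper_width: 0.341
gripper_force: 30.1
d [-0.     -0.0011 -0.    ] rv [ 8.000e-02 -3.000e-02  3.465e+01] | t 7.8 tcp [0.5161 0.1517 0.0932] yaw -128.85 j [ 33.6  21.3 -21.6  -0.1 -47.1 -72.4] F [-5.3  4.1  4.6] M [1.28 1.68 0.03] grip 0.341 30.06915170873981
```

In the tool's units: 34 degrees / 90 = 0.3778.

```bash
python3 steer.py '0 0 0 0 0 0 0.0667;0 0 0 0 0 0 0.1333;0 0 0 0 0 0 0.2;0 0 0 0 0 0 0.2667;0 0 0 0 0 0 0.3333;0 0 0 0 0 0 0.3778;0 0 0 0 0 0 0.3778'; python3 -c "
from h import *
go([.517,.151,.0932],-163.5)"; python3 steer.py '0 0 0 0 0 0 0.0222;0 0 0 0 0 0 0.0444;0 0 0 0 0 0 0.0444'; python3 -c "
from h import *
go([.517,.151,.0932],-163.5)"
```

```text
time_s: 8.5
tcp_pos: [0.5159, 0.1519, 0.0932]
ee_rot: [[-0.955, -0.296, -0.001], [-0.296, 0.955, 0.001], [0.001, 0.002, -1.0]]
wrist_force: [-6.5, 4.9, 3.8]
gripper_width: 0.34
gripper_force: 30.1
d [-0.0007 -0.0012 -0.    ] rv [ 0.09 -0.06  0.69] | t 8.5 tcp [0.5159 0.1519 0.0932] yaw -162.81 j [ 3.360e+01  2.130e+01 -2.160e+01 -1.000e-01 -4.720e+01 -1.063e+02] F [-6.5  4.9  3.8] M [1.64 1.96 0.07] grip 0.34 30.067932343954453
time_s: 8.8
tcp_pos: [0.516, 0.152, 0.0932]
ee_rot: [[-0.973, -0.229, -0.001], [-0.229, 0.973, 0.001], [0.001, 0.002, -1.0]]
wrist_force: [-7.2, 5.0, 3.9]
gripper_width: 0.339
gripper_force: 30.1
d [-0.0008 -0.0012 -0.    ] rv [ 0.09 -0.06 -3.27] | t 8.8 tcp [0.516  0.152  0.0932] yaw -166.77 j [ 3.360e+01  2.130e+01 -2.160e+01 -1.000e-01 -4.710e+01 -1.103e+02] F [-7.2  5.   3.9] M [1.71 1.95 0.08] grip 0.339 30.067946843773825
```

In the tool's units: 2 degrees / 90 = 0.0222.

```bash
for i in 1; do python3 steer.py '0 0 0 0 0 0 0.0111;0 0 0 0 0 0 0.0222;0 0 0 0 0 0 0.0222' >/dev/null; python3 -c "
from h import *
go([.517,.151,.0932],-163.5)"; done;  python3 steer.py '0 0 0 0 0 0 0.0111;0 0 0 0 0 0 0.0222;0 0 0 0 0 0 0.0222'>/dev/null
python3 - <<'E'
from h import *
go([.517,.151,.0932],-163.5)
c=r.capture("wrist");np.savez("w4.npz",**c)
cv2.imwrite("pics/w4.png",c["pixels"][100:400,130:430,::-1].repeat(2,0).repeat(2,1))
E
```

```text
d [-0.0008 -0.0012 -0.    ] rv [ 0.09 -0.06 -5.25] | t 9.1 tcp [0.516  0.152  0.0932] yaw -168.75 j [ 3.360e+01  2.130e+01 -2.160e+01 -1.000e-01 -4.710e+01 -1.123e+02] F [-7.6  5.4  3.6] M [1.76 1.99 0.08] grip 0.341 30.010586770658847
d [-0.0009 -0.0012 -0.    ] rv [ 0.09 -0.06 -7.22] | t 9.4 tcp [0.516  0.1521 0.0932] yaw -170.72 j [ 3.360e+01  2.130e+01 -2.160e+01 -1.000e-01 -4.710e+01 -1.143e+02] F [-7.   5.5  3.3] M [1.75 2.03 0.25] grip 0.342 30.06378052297805
```

View pics/w4.png

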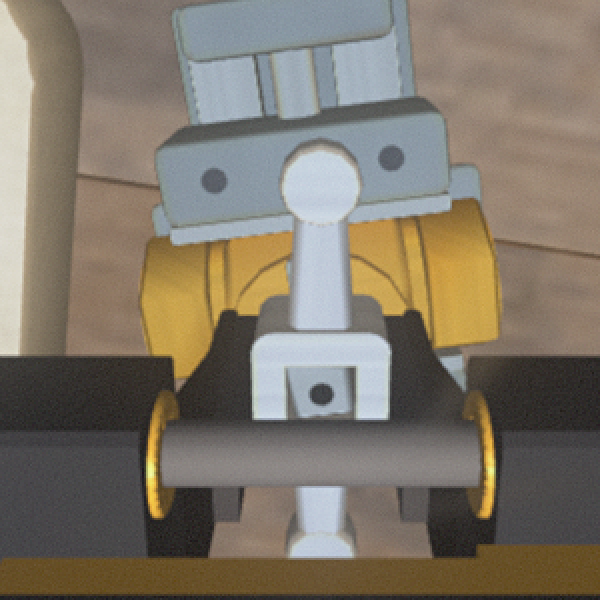

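The view shows the handle home and its wings nearly across the pipe. Through the bore at (320,394), the stem looks aligned with the vise jaws. The torque has risen from 0.08 to 0.25 Nm, so I'll turn 2° more to confirm the stop.

In the tool's units: 2 degrees / 90 = 0.0222.

```bash
python3 steer.py '0 0 0 0 0 0 0.0111;0 0 0 0 0 0 0.0222;0 0 0 0 0 0 0.0222' >/dev/null; python3 -c "
from h import *
go([.517,.151,.0932],-163.5)"
```

```text
d [-0.0009 -0.0012 -0.    ] rv [ 0.07 -0.07 -9.15] | t 9.75 tcp [0.5159 0.1521 0.0932] yaw -172.65 j [ 3.370e+01  2.130e+01 -2.160e+01 -1.000e-01 -4.710e+01 -1.162e+02] F [-7.6  6.6  3.9] M [1.84 2.02 0.52] grip 0.343 30.062686228302482
```

The torque is climbing steeply, now 0.52 Nm, so the valve is against its stop. I'll ease back within the play to square the wings, release and rise.

In the tool's units: -8 degrees / 90 = -0.0889.

```bash
python3 steer.py '0 0 0 0 0 0 -0.0333;0 0 0 0 0 0 -0.0667;0 0 0 0 0 0 -0.0889;0 0 0 0 0 0 -0.0889'; python3 -c "
from h import *
go([.517,.151,.0932],-163.5)"; python3 steer.py '0.6 0 0 0 0 0 -0.0889;0.6 0 0 0 0 0 -0.0889;0.6 0 0 0 0 0 -0.0889;0.6 0 0 0 0 0 -0.0889' >/dev/null; python3 -c "
from h import *
go([.517,.151,.0932],-163.5)"
```

```text
time_s: 10.15
tcp_pos: [0.5165, 0.1518, 0.0932]
ee_rot: [[-0.965, -0.264, -0.0], [-0.264, 0.965, 0.001], [0.0, 0.001, -1.0]]
wrist_force: [-5.1, 4.0, 3.5]
gripper_width: 0.341
gripper_force: 30.1
d [-0.0003 -0.0009  0.    ] rv [ 0.07 -0.01 -1.21] | t 10.15 tcp [0.5165 0.1518 0.0932] yaw -164.71 j [ 3.360e+01  2.130e+01 -2.160e+01 -1.000e-01 -4.710e+01 -1.083e+02] F [-5.1  4.   3.5] M [1.3  1.38 0.09] grip 0.341 30.066513980564196
d [ 0.0001  0.0003 -0.0003] rv [-0.01  0.01  6.62] | t 10.55 tcp [0.5172 0.1508 0.0929] yaw -156.88 j [  33.5   21.3  -21.6    0.   -47.1 -100.4] F [-0.2 -0.1 -0.4] M [-0.04 -0.03 -0.01] grip 0.574 0.0
```

My release rows carried over the -8° turn by mistake, so the tool turned back another 8° as it opened. I'll rise and check whether the handle or stem moved.

In the tool's units: -0.11 m / 0.5 = -0.22, -0.075 m / 0.5 = -0.15.

```bash
python3 steer.py '0.6 0 0 -0.06 0 0 0;0.6 0 0 -0.14 0 0 0;0.6 -0.06 0 -0.22 0 0 0;0.6 -0.15 0 -0.22 0 0 0;0.6 -0.15 0 -0.22 0 0 0;0.6 -0.15 0 -0.22 0 0 0'
python3 - <<'E'
from h import *
go([.517,.151,.0932],-163.5)
c=r.capture("wrist");np.savez("w5.npz",**c)
u,v=map(int,proj(c,[.517,.151,.11]));u0,v0=max(0,u-90),max(0,v-75);print(u0,v0)
cv2.imwrite("pics/w5.png",cv2.resize(c["pixels"][v0:v0+150,u0:u0+180,::-1],None,fx=4,fy=4,interpolation=cv2.INTER_CUBIC))
E
```

```text
time_s: 11.15
tcp_pos: [0.5859, 0.1804, 0.2015]
ee_rot: [[-0.92, -0.393, -0.002], [-0.393, 0.92, -0.001], [0.003, 0.0, -1.0]]
wrist_force: [-0.9, -0.9, -1.5]
gripper_width: 0.598
gripper_force: 0.0
d [0.0746 0.     0.1085] rv [-0.01 -0.14  6.64] | t 11.15 tcp [0.5859 0.1804 0.2015] yaw -156.86 j [ 32.2  21.8  -3.   -0.  -65.3 -99.1] F [-0.9 -0.9 -1.5] M [0.04 0.07 0.  ] grip 0.598 0.0
201 34
```

View pics/w5.png

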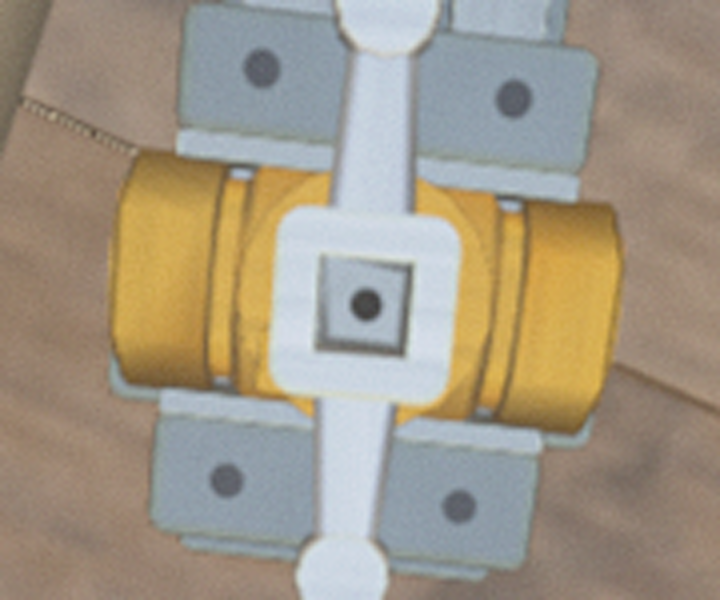

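The view shows the handle fully down. The wing balls are at about (387,10) and (342,578), and the jaw screws at (262,68), (513,99), (227,480) and (459,507). I'll compute how far the wings are from square.

Run:
```python
from h import *
c=dict(np.load("w5.npz"));B=lambda x,y,z:onz(c,201+(x+.5)/4-.5,34+(y+.5)/4-.5,z)
yaw=lambda d:np.degrees(np.arctan2(d[1],d[0]))
for p,q in(((262,68),(513,99)),((227,480),(459,507))): print("pipe",yaw(B(*p,.062)-B(*q,.062)))
print("wings",yaw(B(379,130,.112)-B(350,480,.112)), yaw(B(387,5,.112)-B(342,580,.112)),"hub",yaw(B(271,300,.1145)-B(461,300,.1145)))
print("hub c",B(366,304,.1145),"stem c",B(367,304,.1125))
P=world(c); u,v=201+290//4,34+300//4; print("hub top z",P[v-3:v+4,u-2:u+3,2].mean())
# stem vs gap: dark gradient inside the bore
g=cv2.cvtColor(c["pixels"],cv2.COLOR_RGB2GRAY)[94:126,276:308]
print("\n".join(" ".join(f"{x:3d}" for x in row) for row in g[::2]))
```

```text
pipe -73.35377374376729
pipe -73.4977706007169
wings -161.68256379687062 -161.42236797485418 hub -66.85346771887342
hub c [0.5165847  0.15159634 0.1145    ] stem c [0.51657103 0.15178261 0.1125    ]
hub top z 0.1144964029099488
215 213 211 211 212 209 213 209 211 210 209 209 213 211 209 210 209 208 211 212 210 212 210 209 214 209 209 210 212 210 211 210
215 216 217 218 216 216 218 215 215 214 218 217 215 215 215 214 214 216 217 212 214 211 211 213 215 210 211 212 211 213 209 211
213 212 213 213 197 167 171 191 194 191 193 194 188 190 186 193 195 201 204 205 208 211 216 218 216 219 218 218 217 215 218 216
212 211 210 214 194 160 164 186 183 183 186 184 187 180 185 179 174 173 160 156 146 139 142 136 134 143 137 129 171 209 214 213
212 213 215 215 185 162 162 178 185 183 186 183 178 184 182 184 186 181 186 185 186 182 183 176 173 160 137 107 181 214 215 214
213 214 215 216 178 154 163 178 183 186 181 180 181 182 182 184 185 185 184 184 182 178 179 185 181 168 131 113 186 219 217 211
214 214 217 219 173 163 167 171 180 180 182 180 184 172 147 124 116 120 139 168 177 182 182 178 180 162 
[... 475 characters left out ...]
 147 159 180 189 185 187 186 162 123 112 182 219 214 212 214
217 218 224 197 159 133 133 165 182 186 188 185 185 185 185 184 190 186 183 183 184 187 185 179 152 113 121 188 219 221 214 217
218 221 219 188 145 122 122 138 146 154 154 158 163 166 168 173 170 179 179 180 184 187 186 177 149 108 130 201 225 220 218 219
216 217 220 176 129 121 118 116 117 115 106 107 112 108 107 107 107 117 116 122 123 129 131 139 124 106 154 208 222 220 219 219
209 210 212 202 191 190 191 186 185 181 179 174 167 165 157 153 151 145 143 135 127 122 117 112 112 108 163 208 219 219 217 217
210 207 206 206 208 210 212 207 210 211 209 210 212 209 210 210 211 208 211 211 211 212 211 206 205 200 203 209 212 206 210 210
```

The handle is fully down, with its top at 114.5 mm, but the wings are about 2° short of square. I'll regrip at -161.5°, go lightly to the stop again, then ease back and release without turning.

Units first: shifts go in shares of 0.5 m and turns go in shares of 90 degrees. So 0.0745 m / 0.5 = 0.149, 0.07 m / 0.5 = 0.14, 4.6 degrees / 90 = 0.0511.

```bash
python3 steer.py '0.6 0.08 0 0 0 0 0.0511;0.6 0.149 0 0 0 0 0.0511;0.6 0.149 0 0.08 0 0 0.0511;0.6 0.149 0 0.14 0 0 0.0511;0.6 0.149 0 0.14 0 0 0.0511;0.6 0.149 0 0.14 0 0 0.0511'>/dev/null; python3 -c "
from h import *
go([.517,.151,.0935],-161.5)"
```

```text
d [0.0002 0.0004 0.04  ] rv [-0.05 -0.02  0.16] | t 11.8 tcp [0.5173 0.1508 0.1336] yaw -161.34 j [ 3.350e+01  1.850e+01 -1.890e+01  1.000e-01 -5.260e+01 -1.049e+02] F [0.4 0.9 0.4] M [ 0.07 -0.05  0.  ] grip 0.607 0.0
```

In the tool's units: 0.0395 m / 0.5 = 0.079, 0.001 m / 0.5 = 0.002.

```bash
python3 steer.py '0.6 0 0.002 0.06 0 0 0;0.6 0 0.002 0.079 0 0 0;0.6 0 0.002 0.079 0 0 0;0 0 0.002 0.079 0 0 0;0 0 0.002 0.079 0 0 0;0 0 0.002 0.079 0 0 0;0 0 0.002 0.079 0 0 0'>/dev/null; python3 -c "
from h import *
go([.517,.151,.0935],-163.5)"; python3 steer.py '0 0 0 0 0 0 0.0333;0 0 0 0 0 0 0.0667;0 0 0 0 0 0 0.0667' >/dev/null; python3 -c "
from h import *
go([.517,.151,.0935],-163.5)"; python3 steer.py '0 0 0 0 0 0 0.0111;0 0 0 0 0 0 0.0222;0 0 0 0 0 0 0.0222' >/dev/null; python3 -c "
from h import *
go([.517,.151,.0935],-163.5)"
```

```text
d [ 0.001  -0.0011  0.0008] rv [0.01 0.08 2.15] | t 12.5 tcp [0.5176 0.1523 0.0943] yaw -161.35 j [  33.6   21.3  -21.5    0.   -47.2 -105. ] F [-1.3  0.8  1.5] M [0.06 0.17 0.05] grip 0.342 30.00067261978984
d [ 0.0006 -0.0012  0.0007] rv [ 0.01  0.04 -3.84] | t 12.8 tcp [0.5173 0.1523 0.0942] yaw -167.34 j [  33.6   21.3  -21.5    0.   -47.2 -111. ] F [-1.5 -0.2  3.8] M [ 0.17  0.44 -0.01] grip 0.342 30.00125292688608
d [ 0.0005 -0.0013  0.0007] rv [ 0.01  0.03 -5.84] | t 13.1 tcp [0.5172 0.1524 0.0942] yaw -169.34 j [  33.7   21.3  -21.5   -0.   -47.2 -113. ] F [-1.9  0.8  5.4] M [0.29 0.81 0.03] grip 0.344 30.00112496316433
```

In the tool's units: 2 degrees / 90 = 0.0222.

```bash
python3 steer.py '0 0 0 0 0 0 0.0111;0 0 0 0 0 0 0.0222;0 0 0 0 0 0 0.0222' >/dev/null; python3 -c "
from h import *
go([.517,.151,.0935],-163.5)"; python3 steer.py '0 0 0 0 0 0 0.0111;0 0 0 0 0 0 0.0222;0 0 0 0 0 0 0.0222' >/dev/null; python3 -c "
from h import *
go([.517,.151,.0935],-163.5)"
```

```text
d [ 0.0004 -0.0013  0.0007] rv [ 0.    0.03 -7.78] | t 13.4 tcp [0.5172 0.1524 0.0942] yaw -171.28 j [  33.7   21.3  -21.5    0.   -47.2 -114.9] F [-2.9  0.3  5.9] M [0.37 0.84 0.25] grip 0.345 30.00113658607006
d [ 0.0003 -0.0014  0.0007] rv [-0.01  0.02 -9.71] | t 13.7 tcp [0.5172 0.1524 0.0942] yaw -173.21 j [  33.7   21.3  -21.5    0.   -47.2 -116.9] F [-3.1  0.8  5.6] M [0.29 0.9  0.6 ] grip 0.342 30.001021418720484
```

In the tool's units: -9.5 degrees / 90 = -0.1056.

```bash
python3 steer.py '0 0 0 0 0 0 -0.0444;0 0 0 0 0 0 -0.0889;0 0 0 0 0 0 -0.1056;0 0 0 0 0 0 -0.1056' >/dev/null; python3 -c "
from h import *
go([.517,.151,.0935],-163.5)"; python3 steer.py '0.6 0 0 0 0 0 0;0.6 0 0 0 0 0 0;0.6 0 0 0 0 0 0;0.6 0 0 -0.06 0 0 0;0.6 0 0 -0.14 0 0 0;0.6 -0.06 0 -0.22 0 0 0;0.6 -0.15 0 -0.22 0 0 0;0.6 -0.15 0 -0.22 0 0 0';  python3 - <<'E'
from h import *
go([.517,.151,.0935],-163.5)
r.capture("wrist");c=r.capture("wrist");np.savez("w6.npz",**c)
u,v=map(int,proj(c,[.517,.151,.11]));u0,v0=max(0,u-75),max(0,v-75);print(u0,v0)
cv2.imwrite("pics/w6.png",cv2.resize(c["pixels"][v0:v0+150,u0:u0+150,::-1],None,fx=4,fy=4,interpolation=cv2.INTER_CUBIC))
E
```

```text
d [ 0.0009 -0.001   0.0007] rv [-0.01  0.06 -0.33] | t 14.1 tcp [0.5176 0.1522 0.0942] yaw -163.83 j [  33.6   21.3  -21.5    0.   -47.2 -107.5] F [-1.5 -0.1  5. ] M [-0.01  0.5   0.05] grip 0.337 30.00062858685851
time_s: 14.9
tcp_pos: [0.5933, 0.1744, 0.203]
ee_rot: [[-0.961, -0.277, 0.003], [-0.277, 0.961, 0.001], [-0.003, 0.0, -1.0]]
wrist_force: [-1.2, -0.4, -1.6]
gripper_width: 0.603
gripper_force: 0.0
d [ 0.0801 -0.0014  0.1093] rv [ 0.02  0.18 -0.4 ] | t 14.9 tcp [0.5933 0.1744 0.203 ] yaw -163.9 j [  31.4   22.1   -2.4    0.   -65.4 -105.3] F [-1.2 -0.4 -1.6] M [-0.04  0.15  0.03] grip 0.603 0.0
214 31
```

View pics/w6.png

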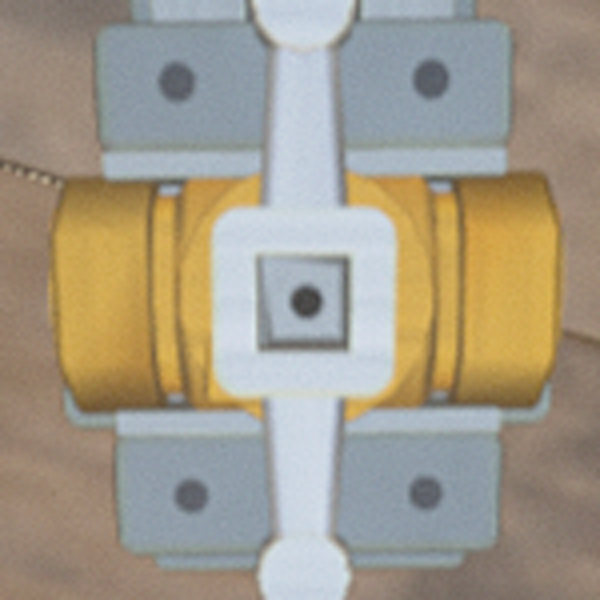

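The view shows the wings vertical, from (303,10) to (303,578), and both jaw-screw rows horizontal at y≈80 and y≈494, so the handle is square. I'll check the stem's square numerically.

Run:
```python
from h import *
c=dict(np.load("w6.npz"));g=cv2.cvtColor(c["pixels"],cv2.COLOR_RGB2GRAY)
print("\n".join(" ".join(f"{x:3d}" for x in row) for row in g[92:122,275:306]))
B=lambda x,y,z:onz(c,214+(x+.5)/4-.5,31+(y+.5)/4-.5,z)
yaw=lambda d:np.degrees(np.arctan2(d[1],d[0]))
print("pipe",yaw(B(177,82,.062)-B(431,79,.062)),yaw(B(191,496,.062)-B(425,493,.062)),"wings",yaw(B(303,5,.112)-B(303,578,.112)),yaw(B(307,130,.112)-B(304,480,.112)))
```

```text
212 210 214 212 216 214 214 213 214 216 214 214 213 215 213 213 213 216 213 213 214 215 214 215 215 215 213 216 211 213 214
217 214 217 214 212 210 213 211 211 212 214 214 215 213 215 213 217 212 213 215 213 215 210 214 214 213 215 216 216 216 215
217 215 210 190 189 195 198 196 193 194 193 194 190 188 193 192 186 194 195 191 190 191 187 188 186 184 201 210 216 218 215
213 209 201 162 165 180 182 176 176 174 176 172 171 169 166 161 160 157 155 150 148 145 144 142 141 135 175 206 216 215 214
214 213 198 151 157 179 181 182 177 179 178 174 172 169 167 166 158 158 153 151 141 141 136 132 123 107 155 203 214 211 210
211 217 200 152 157 183 182 184 185 180 182 182 182 184 181 181 178 175 175 171 169 163 165 155 136 110 156 204 215 212 210
211 216 204 154 152 184 187 183 177 185 181 181 183 183 182 183 183 181 185 181 181 180 182 167 143 113 156 205 211 214 212
213 213 204 155 150 180 182 181 183 184 180 178 185 183 182 183 183 180 181 181 182 182 183 174 138 108 158 204 214 214 210
211 215 209 154 149 172 185 182 177 179 180 185 180 181 182 184 184 181 181 185 182 183 183 171 146 101 156 
[... 2005 characters left out ...]
20 219 164 123 123 107 104 104 108 109 105 109 107 105 107 107 114 107 104 109 110 106 112 110 110 179 215 221 217 216
213 216 216 179 144 145 140 145 145 144 144 146 147 148 143 141 145 144 145 144 141 141 144 143 147 141 184 208 215 214 214
209 212 211 200 189 193 189 190 191 189 185 192 188 188 190 194 191 190 188 187 192 189 188 190 188 185 198 209 210 210 211
208 207 206 209 203 208 207 207 207 207 207 213 205 209 208 207 207 207 204 209 205 206 209 205 208 206 207 211 205 206 206
208 207 207 210 208 209 211 207 208 209 207 211 208 210 211 209 207 210 209 210 208 205 209 208 209 211 204 209 207 207 209
pipe -73.29435446968911 -73.1907503716476 wings -163.94435244285182 -164.426078373367
```

The stem's right and bottom edges are parallel to the hub. The wings lie at -164.2° and square is -163.2°, so the valve is closed and square. The robot is clear.

```bash
python3 -c "
from station import r
print(r.finish_job())"
```

```text
the job is handed in; nothing more can be done
None
```

The T-handle is fully down on the stem, the valve is turned clockwise to its closed stop, and the wings are within about 1° of square across the pipe; I regripped once to correct a 2° error, let go, left the carton, nut and brush alone, and handed the job in at about 15 s.

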